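Find the canister whose lid no longer latches

ROBOT

A 6-joint arm with a two-finger parallel gripper is mounted at the origin on a cart in front of the work surface, level with it; the furniture and walls round the work are solid. World frame = base frame: x ahead of the robot, y to its left, z up, the work surface at z = 0. Lengths are in m, angles in rad, forces in N, time in s.
With the tool pointing down it reaches from about 0.375 to 0.9 m from the base axis. Payload 3.1 kg.
Tool frame: the origin (TCP) lies between the finger pads; the fingertips stand 25 mm ahead of it and the grasp point (between the pads) lies 6 mm ahead of it; y points along the fingers, x is the direction in which the jaws open and shut, and the axes are right-handed (so a half turn about y gives the same grasp; the last joint's range is limited). The gripper opens to 87 mm and grips with 3 to 60 N. Pads are 19 mm wide; open, the fingers measure 117 mm over their backs; the gripper's body (75 mm by 190 mm) begins 51 mm behind the grasp point.
Start: joints at [-1.466, 0.527, 1.433, -0, 1.181, -0.178], TCP at [0.175, -0.6, 0.248] pointing down, gripper open.
Joint ranges: [-3.08, 3.08], [-0.75, 2.2], [0.22, 2.44], [-1.43, 4.57], [0, 2.65], [-2.85, 2.85]. Speed limits (rad/s): [2.79, 2.79, 3.14, 3.14, 3.14, 3.14].

INTERFACE

Orientations are given as a unit quaternion [x, y, z, w].
In Python, from rig import robot gives the robot as it stands.
- The arm moves only by the tool carry_out, never from a script. Its argument "moves" is a list of rows, each a list of 7 numbers: the opening, from 0 (shut) to 1 (fully open), then the shift along the tool's x, y, z in cm, then the turn, a rotation vector about the tool's x, y, z in rad. In form: [[grip, x, y, z, rx, ry, rz], ...]. A call has 1 to 20 rows; each row is the pose to reach, as a shift and turn from the pose commanded when the call began, along the tool's axes at that moment; what a row does not reach only later rows make up. A row lasts 1/10 s, in which the tool goes at most 50 mm and 8.59 degrees, less where a joint would pass 70% of its speed; a pose out of reach is approached as far as the arm can. A call with a gripper value outside its range is refused whole. The fingers move at their own pace and stop on an object; "force" is the grip in N (left out, the last holds). Time passes only in rows, so rows that repeat a pose let the fingers close. It gives the time, the measured TCP pose, the force and the opening at its end, in the units of the state.
- robot.get_obs(): the state, without advancing time (a new reading comes with each control period).
- robot.camera(name): name is "scene" or "top" or "wrist"; returns the picture (400x640x3 uint8, red, green, blue); there is no depth.
- robot.camera_params(name): a dict with "fx", "fy", "cx", "cy" (pixels), "extrinsics" (4x4, takes a point from camera to world coordinates); the wrist camera has in their place "mount" (4x4, takes a point from camera to tool coordinates, whose origin is the TCP and whose axes are the tool frame's). Camera axes: x right, y down, z forward; pixel columns grow to the right and rows downward; lengths in m; the calibration is good to about 2 mm. The wrist camera is an equidistant fisheye: a pixel r from the principal point sees the ray r / f radians off the axis. A picture is of the moment at which its call begins: read the wrist's pose just before it. camera_params takes no time and is no camera call.
- robot.hand_in(): hands the job in, once; it reports no verdict.
The state is a dict: "time": time; "q": joint angles; "joint_velocities": joint speeds; "joint_torque": joint torques, N m; "position": TCP position; "tool_rot": TCP orientation; "ft_force": force on the tool from outside, world axes, zero at the start; "moment": the same for the moment, N m; "grip_width": finger opening in m.
Only numpy, scipy, OpenCV 4.12 (cv2) and the standard library are available. Lean on these libraries where they do the work, as an engineer would, in place of code of your own. Each camera call takes 0.05 s, during which the arm holds its last target.

TASK

Before the four clear square canisters are filled, test their lids: press each round lid button all the way down and let go. A good one stays fully down; leave those canisters standing where they are with their buttons down. If a button comes back up, even part of the way, its latch is worn: set that canister down gently, upright, in the shallow steel tray, and leave everything else on the counter as it is.

Things in the scene. Friction and masses are not known exactly. Their poses are not given: they have to be found in the camera images.
- canister_a: Clear square storage canister 60 x 60 mm, 80 mm tall to the flat top of its white lid, about 0.16 kg, empty, loose. Origin: centre of the underside, z up, x and y square to its flat sides. In the middle of the lid is a round white press-to-seal button, 33 mm across. One of four alike (a to d).
- canister_a_top (a point): Centre of the top of that canister's button: 91.5 mm above the canister's underside while up, 81.5 mm when fully down.
- canister_a_button (a joint): Travel of that button: 0 m = up (11.5 mm above the lid), 0.010 m = fully down (1.5 mm above the lid). A push of 4 to 6 N straight down takes it home onto a hard stop. A good latch then keeps it at 0.010 (let go before half way, it springs back to 0); a worn one lets it rise within half a second and stop part of the way up, at 0.002 to 0.006; leave it as it stops.
- canister_b: Clear square storage canister 60 x 60 mm, 80 mm tall to the flat top of its white lid, about 0.16 kg, empty, loose. Origin: centre of the underside, z up, x and y square to its flat sides. In the middle of the lid is a round white press-to-seal button, 33 mm across. One of four alike (a to d).
- canister_b_top (a point): Centre of the top of that canister's button: 91.5 mm above the canister's underside while up, 81.5 mm when fully down.
- canister_b_button (a joint): Travel of that button: 0 m = up (11.5 mm above the lid), 0.010 m = fully down (1.5 mm above the lid). A push of 4 to 6 N straight down takes it home onto a hard stop. A good latch then keeps it at 0.010 (let go before half way, it springs back to 0); a worn one lets it rise within half a second and stop part of the way up, at 0.002 to 0.006; leave it as it stops.
- canister_c: Clear square storage canister 60 x 60 mm, 80 mm tall to the flat top of its white lid, about 0.16 kg, empty, loose. Origin: centre of the underside, z up, x and y square to its flat sides. In the middle of the lid is a round white press-to-seal button, 33 mm across. One of four alike (a to d).
- canister_c_top (a point): Centre of the top of that canister's button: 91.5 mm above the canister's underside while up, 81.5 mm when fully down.
- canister_c_button (a joint): Travel of that button: 0 m = up (11.5 mm above the lid), 0.010 m = fully down (1.5 mm above the lid). A push of 4 to 6 N straight down takes it home onto a hard stop. A good latch then keeps it at 0.010 (let go before half way, it springs back to 0); a worn one lets it rise within half a second and stop part of the way up, at 0.002 to 0.006; leave it as it stops.
- canister_d: Clear square storage canister 60 x 60 mm, 80 mm tall to the flat top of its white lid, about 0.16 kg, empty, loose. Origin: centre of the underside, z up, x and y square to its flat sides. In the middle of the lid is a round white press-to-seal button, 33 mm across. One of four alike (a to d).
- canister_d_top (a point): Centre of the top of that canister's button: 91.5 mm above the canister's underside while up, 81.5 mm when fully down.
- canister_d_button (a joint): Travel of that button: 0 m = up (11.5 mm above the lid), 0.010 m = fully down (1.5 mm above the lid). A push of 4 to 6 N straight down takes it home onto a hard stop. A good latch then keeps it at 0.010 (let go before half way, it springs back to 0); a worn one lets it rise within half a second and stop part of the way up, at 0.002 to 0.006; leave it as it stops.
- steel_tray: Empty shallow stainless tray, fixed, 220 mm (its x) by 170 mm (its y), floor 3 mm thick, rim 21 mm high with a rounded edge 6 mm wide. Origin: centre of the underside.
- flour_shaker: Bystander: round steel flour shaker, 61 mm across, 84 mm tall, loose; origin under its centre. It has no button.
- timer: Bystander: round white wind-up timer, 63 mm across, 44 mm tall with its dial, loose; origin under its centre.
There are look-alikes about, which are no part of the job. What is shaped like the canister_c but red is not meant.

How it is judged:
At the end, for the whole second after the job is handed in: Each canister is upright and still; either its button has stayed down (over 8 of 10 mm) and it is within 30 mm of its start, or its button, once pressed, has risen to rest between 1.5 and 7.5 mm, as only a worn latch does, and it stands on the steel tray's floor (((value of joint canister_a_button above 0.008 m and distance of canister_a from where it was at the start of the episode below 0.03 m) or (value of joint canister_a_button between 0.0015 and 0.0075 m and x of canister_a in the frame of steel_tray between -0.085 and 0.085 m and y of canister_a in the frame of steel_tray between -0.06 and 0.06 m and z of canister_a in the frame of steel_tray below 0.008 m)) and ((value of joint canister_b_button above 0.008 m and distance of canister_b from where it was at the start of the episode below 0.03 m) or (value of joint canister_b_button between 0.0015 and 0.0075 m and x of canister_b in the frame of steel_tray between -0.085 and 0.085 m and y of canister_b in the frame of steel_tray between -0.06 and 0.06 m and z of canister_b in the frame of steel_tray below 0.008 m)) and ((value of joint canister_c_button above 0.008 m and distance of canister_c from where it was at the start of the episode below 0.03 m) or (value of joint canister_c_button between 0.0015 and 0.0075 m and x of canister_c in the frame of steel_tray between -0.085 and 0.085 m and y of canister_c in the frame of steel_tray between -0.06 and 0.06 m and z of canister_c in the frame of steel_tray below 0.008 m)) and ((value of joint canister_d_button above 0.008 m and distance of canister_d from where it was at the start of the episode below 0.03 m) or (value of joint canister_d_button between 0.0015 and 0.0075 m and x of canister_d in the frame of steel_tray between -0.085 and 0.085 m and y of canister_d in the frame of steel_tray between -0.06 and 0.06 m and z of canister_d in the frame of steel_tray below 0.008 m)) and angle between each of canister_a, canister_b, canister_c, canister_d's own z axis and vertical below 0.1 rad and linear speed of each of canister_a, canister_b, canister_c, canister_d below 0.02 m/s); the robot touches nothing.
It fails at once if a canister is tipped by more than 30 degrees (angle between any of canister_a, canister_b, canister_c, canister_d's own z axis and vertical above 0.52 rad).
It fails at once if a canister is dropped or thrown into the tray (faster than 0.7 m/s within 50 mm of its floor) ((horizontal distance between canister_a and steel_tray below 0.1 m and z of canister_a in the frame of steel_tray below 0.05 m and linear speed of canister_a above 0.7 m/s) or (horizontal distance between canister_b and steel_tray below 0.1 m and z of canister_b in the frame of steel_tray below 0.05 m and linear speed of canister_b above 0.7 m/s) or (horizontal distance between canister_c and steel_tray below 0.1 m and z of canister_c in the frame of steel_tray below 0.05 m and linear speed of canister_c above 0.7 m/s) or (horizontal distance between canister_d and steel_tray below 0.1 m and z of canister_d in the frame of steel_tray below 0.05 m and linear speed of canister_d above 0.7 m/s)).
It fails at once if the flour shaker or the timer is moved by more than 40 mm (distance of any of flour_shaker, timer from where it was at the start of the episode above 0.04 m).
It also fails if it takes over 56 s, if anything falls off the work surface, if the arm or the gripper's body presses on something with over 40 N, if the wrist force passes 120 N, or if a joint passes its speed limit or range.

## Working session

There is one attempt and no reset: what is moved stays moved. The work goes in short steps, Python scripts to look and compute and a tool call to move; the robot and the scene stay as the last step left them, time stands still between calls to the robot, and variables do not carry over. Pictures are saved under pics/ and viewed, and the job is handed in when it is done.

Besides the shell and the picture viewer there is one more tool, called after "Call:" as a command line: name --pt "numbers of a row" for each row, then --argument value for the rest. carry_out: Moves the arm, as the interface text tells. Its arguments: {"type":"object","properties":{"moves":{"type":"array"},"force":{"type":"number"}},"required":["moves"]}

```bash
mkdir -p pics; ls
python3 - <<'E'
from rig import robot
import cv2
print(robot.get_obs())
for n in ("scene","top","wrist"):
    print(n,robot.camera_params(n))
    cv2.imwrite(f"pics/{n}0.png",cv2.cvtColor(robot.camera(n),cv2.COLOR_RGB2BGR))
E
```

```text
pics
{'time': 0.0, 'q': array([-1.46549988e+00,  5.28450669e-01,  1.43392389e+00,  3.18304217e-06,
        1.18136948e+00, -1.78501646e-01]), 'joint_velocities': array([-0.00019657,  0.00115568, -0.0004407 ,  0.00029959, -0.00148643,
       -0.00041248]), 'joint_torque': array([-2.36859771e-03, -4.40044677e+01, -1.76594728e+01,  6.32244092e-02,
        5.82991086e-02, -1.79178937e-04]), 'position': array([ 0.17495746, -0.59930012,  0.24657422]), 'tool_rot': array([-0.56512781,  0.42478008, -0.423746  ,  0.56624356]), 'ft_force': array([-0.25012405, -0.17246853, -0.17460489]), 'moment': array([ 0.03530496, -0.06991935, -0.01408712]), 'grip_width': 0.08729862392621164}
scene {'fx': 424.3404945314374, 'fy': 424.3404945314374, 'cx': 328.30399109462195, 'cy': 208.24507925663025, 'extrinsics': array([[-0.8857521 , -0.34341276,  0.31226734,  0.21172771],
       [-0.46400549,  0.67239593, -0.57669976,  0.55319465],
       [-0.01192123, -0.65570678, -0.75492152,  0.84931748],
       [ 0.        ,  0.        ,  0.        ,  1.        ]])}
top {'fx': 514.9253260619247, 'fy': 514.9253260619247, 'cx': 325.02966993508153, 'cy': 203.08433211188108, 'extrinsics': array([[-0.02456399, -0.9849108 ,  0.17131064,  0.35121401],
       [-0.99969725,  0.02444404, -0.00280983, -0.04895291],
       [-0.00142009, -0.17132779, -0.98521306,  1.12492392],
       [ 0.        ,  0.        ,  0.        ,  1.        ]])}
wrist {'fx': 309.70691628693146, 'fy': 309.70691628693146, 'cx': 323.03687133134133, 'cy': 198.7191251744683, 'mount': array([[ 9.99999454e-01, -8.08502984e-04, -6.62195491e-04,
        -7.87310844e-04],
       [ 3.94676995e-04, -2.94546552e-01,  9.55637051e-01,
        -1.37860355e-01],
       [-9.67682806e-04, -9.55636790e-01, -2.94546072e-01,
         8.09940655e-02],
       [ 0.00000000e+00,  0.00000000e+00,  0.00000000e+00,
         1.00000000e+00]])}
```

View pics/scene0.png

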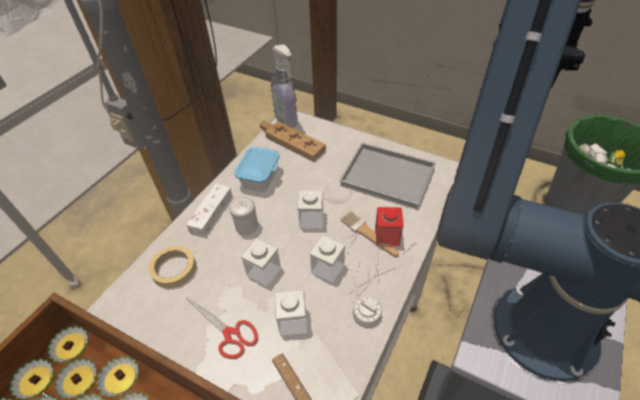

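View pics/top0.png

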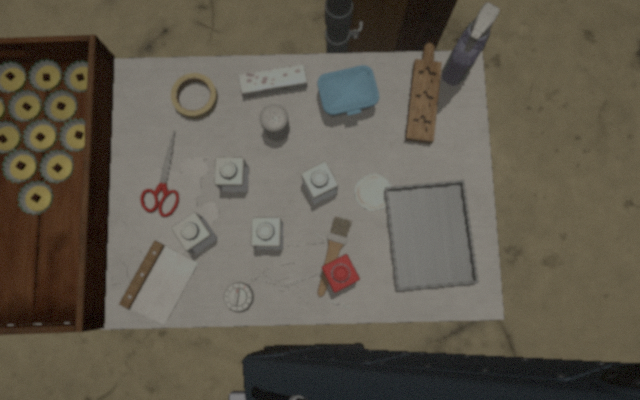

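View pics/wrist0.png

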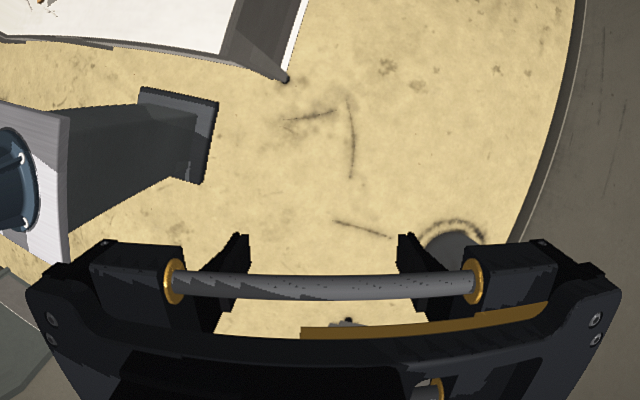

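```bash
python3 -c "
from scipy.spatial.transform import Rotation as R
print(R.from_quat([-0.56512781,  0.42478008, -0.423746  ,  0.56624356]).as_matrix())"
```

```text
[[ 2.80002422e-01 -2.23185533e-04  9.59999268e-01]
 [-9.59996960e-01  2.13977146e-03  2.80002246e-01]
 [-2.11667148e-03 -9.99997686e-01  3.84883757e-04]]
```

Run:
```python
import cv2,numpy as np
t=cv2.imread("pics/top0.png"); s=cv2.imread("pics/scene0.png")
c=t[140:270,160:350]; cv2.imwrite("pics/topc.png",cv2.convertScaleAbs(cv2.resize(c,None,fx=4,fy=4,interpolation=cv2.INTER_CUBIC),alpha=1.5))
c=s[175:345,230:410]; cv2.imwrite("pics/scenec.png",cv2.resize(c,None,fx=3.5,fy=3.5,interpolation=cv2.INTER_CUBIC))
```

```text
(no output)
```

View pics/topc.png

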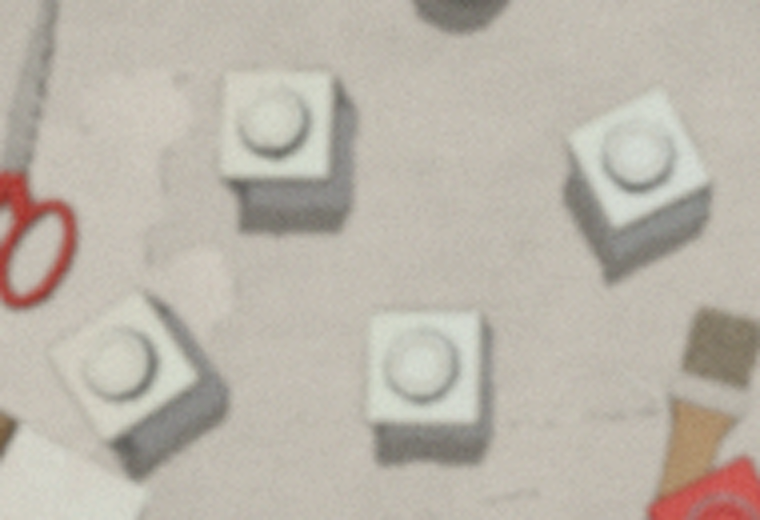

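View pics/scenec.png

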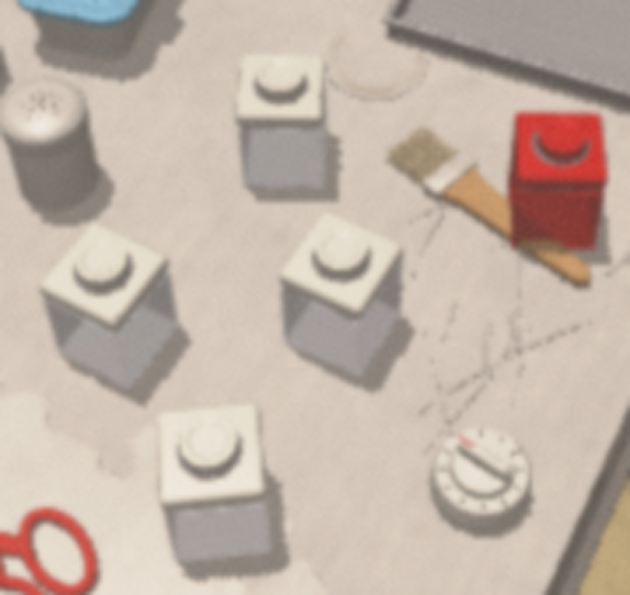

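```bash
cat > h.py <<'E'
import cv2,numpy as np
from scipy.spatial.transform import Rotation as R
from rig import robot
def save(n,im,f=None):
    cv2.imwrite(f"pics/{n}.png",cv2.cvtColor(im,cv2.COLOR_RGB2BGR))
def ray(name,uv):
    p=robot.camera_params(name);E=p['extrinsics']
    d=E[:3,:3]@np.array([(uv[0]-p['cx'])/p['fx'],(uv[1]-p['cy'])/p['fy'],1]);return E[:3,3],d/np.linalg.norm(d)
def wray(uv,pos,quat):
    p=robot.camera_params('wrist');M=p['mount']
    a=np.array([uv[0]-p['cx'],uv[1]-p['cy']])/p['fx'];r=np.linalg.norm(a)
    d=np.array([*(a/r*np.sin(r)),np.cos(r)]) if r>0 else np.array([0,0,1.])
    Rw=R.from_quat(quat).as_matrix()
    return pos+Rw@M[:3,3],Rw@M[:3,:3]@d
def plane(r,z): o,d=r; return o+d*(z-o[2])/d[2]
def cross(rs):
    A=sum(np.eye(3)-np.outer(d,d) for o,d in rs);b=sum((np.eye(3)-np.outer(d,d))@o for o,d in rs)
    p=np.linalg.solve(A,b);return p,[float(np.linalg.norm((np.eye(3)-np.outer(d,d))@(p-o))) for o,d in rs]
E
python3 - <<'E'
import cv2,numpy as np
from h import *
C={'top':[(230,173),(193,234),(266,233),(320,183)],'scene':[(290,310),(261,255),(327,254),(310,200)]}
for n in C:
    im=cv2.imread(f"pics/{n}0.png"); lab=cv2.cvtColor(cv2.GaussianBlur(im,(3,3),0),cv2.COLOR_BGR2LAB).astype(int)
    for c in C[n]: print(n,c,lab[c[1]-30:c[1]+30:4,c[0],:].tolist())
E
```

```text
top (230, 173) [[131, 128, 132], [133, 128, 132], [132, 128, 133], [132, 128, 132], [145, 126, 133], [139, 127, 132], [147, 126, 133], [147, 126, 133], [132, 127, 132], [112, 126, 131], [135, 126, 132], [99, 128, 130], [97, 128, 130], [85, 128, 131], [119, 129, 132]]
top (193, 234) [[138, 128, 133], [137, 128, 132], [135, 128, 133], [148, 126, 133], [145, 126, 133], [131, 127, 132], [141, 127, 133], [142, 127, 133], [122, 127, 132], [128, 126, 132], [138, 126, 132], [92, 128, 129], [78, 128, 130], [83, 129, 131], [122, 127, 132]]
top (266, 233) [[134, 128, 133], [132, 128, 132], [134, 128, 133], [132, 128, 132], [147, 126, 132], [138, 126, 131], [147, 125, 132], [150, 126, 131], [145, 126, 132], [112, 127, 131], [146, 126, 131], [102, 128, 130], [86, 128, 131], [112, 128, 132], [133, 128, 132]]
top (320, 183) [[135, 128, 132], [135, 128, 132], [134, 127, 133], [147, 125, 132], [148, 125, 131], [146, 126, 131], [151, 126, 130], [149, 126, 131], [120, 127, 130], [142, 126, 130], [132, 126, 132], [102, 127, 130], [94, 128, 131], [97, 128, 132], [132, 128, 133]]
scene (290, 310) [[210, 1
[... 366 characters left out ...]
, [226, 128, 137], [206, 129, 137], [142, 129, 134], [227, 128, 136], [214, 129, 137], [155, 129, 131], [167, 130, 130], [167, 131, 130], [166, 131, 130]]
scene (327, 254) [[187, 131, 135], [192, 131, 136], [197, 130, 136], [209, 130, 137], [227, 128, 136], [226, 128, 137], [225, 128, 137], [161, 129, 135], [206, 129, 136], [216, 128, 137], [144, 129, 131], [166, 130, 130], [167, 130, 130], [167, 130, 130], [151, 130, 132]]
scene (310, 200) [[202, 130, 137], [206, 131, 136], [207, 131, 136], [205, 130, 137], [205, 131, 136], [215, 130, 136], [226, 128, 137], [220, 128, 138], [136, 129, 134], [217, 128, 137], [141, 130, 133], [166, 129, 130], [165, 130, 130], [166, 129, 130], [164, 129, 130]]
```

```bash
cat > det.py <<'E'
from h import *
import sys
C={'top':[(230,173),(193,234),(266,233),(320,183)],'scene':[(290,310),(261,255),(327,254),(310,200)]}
F=4
res={}
for n in C:
    im=cv2.imread(f"pics/{n}0.png"); b=cv2.resize(im,None,fx=F,fy=F,interpolation=cv2.INTER_CUBIC)
    b=cv2.bilateralFilter(cv2.GaussianBlur(b,(9,9),0),9,12,9)
    lab=cv2.cvtColor(b.astype(np.float32)/255,cv2.COLOR_BGR2LAB)
    g=lab[...,1]; L=lab[...,0]
    m=((g<(-1.0 if n=='top' else 0.9))&(L>(47 if n=='top' else 78))).astype(np.uint8)*255
    m=cv2.morphologyEx(m,cv2.MORPH_OPEN,np.ones((7,7)))
    vis=b.copy()
    for i,c in enumerate(C[n]):
        mm=np.zeros_like(m); x,y=c[0]*F,c[1]*F; w=28*F
        mm[y-w:y+w,x-w:x+w]=m[y-w:y+w,x-w:x+w]
        cs,_=cv2.findContours(mm,cv2.RETR_EXTERNAL,cv2.CHAIN_APPROX_NONE)
        k=max(cs,key=cv2.contourArea); h=cv2.convexHull(k)
        _,q=cv2.minEnclosingTriangle(h)[0:2]
        q=None
        for e in np.arange(0.02,0.2,0.005):
            q=cv2.approxPolyDP(h,e*cv2.arcLength(h,True),True)
            if len(q)<=4: break
        q=(q[:,0].astype(float)+.5)/F-.5
        res[n,i]=q
        cv2.drawContours(vis,[h],-1,(0,0,255),1)
        P=np.array([plane(ray(n,p),0.08) for p in q])
        c0=P.mean(0); sd=np.linalg.norm(P-np.roll(P,-1,0),axis=1)
        e=np.roll(P,-1,0)-P; an=[round(np.degrees(np.arctan2(v[1],v[0]))%90,1) for v in e]
        print(n,i,len(q),c0.round(4),(sd*1000).round(0),an)
    x0,y0,x1,y1=(160,140,350,270) if n=='top' else (230,175,410,345)
    cv2.imwrite(f"pics/vis_{n}.png",vis[y0*F:y1*F,x0*F:x1*F])
E
python3 det.py
```

```text
top 0 4 [0.6056 0.1461 0.08  ] [55. 52. 49. 45.] [np.float64(0.7), np.float64(89.2), np.float64(81.6), np.float64(6.9)]
top 1 4 [0.4812 0.218  0.08  ] [51. 45. 39. 45.] [np.float64(32.4), np.float64(32.5), np.float64(30.2), np.float64(48.0)]
top 2 4 [0.4785 0.0721 0.08  ] [54. 54. 53. 55.] [np.float64(88.9), np.float64(88.0), np.float64(90.0), np.float64(89.1)]
top 3 4 [ 0.5847 -0.0411  0.08  ] [54. 55. 55. 54.] [np.float64(25.0), np.float64(26.1), np.float64(24.2), np.float64(25.1)]
scene 0 4 [0.4819 0.2262 0.08  ] [53. 54. 53. 54.] [np.float64(33.7), np.float64(33.0), np.float64(33.4), np.float64(32.8)]
scene 1 4 [0.6078 0.1479 0.08  ] [52. 53. 52. 52.] [np.float64(0.2), np.float64(0.2), np.float64(89.6), np.float64(0.3)]
scene 2 4 [0.4773 0.072  0.08  ] [52. 52. 53. 53.] [np.float64(88.0), np.float64(0.3), np.float64(89.1), np.float64(88.7)]
scene 3 4 [ 0.5844 -0.0401  0.08  ] [54. 50. 53. 50.] [np.float64(27.0), np.float64(27.6), np.float64(26.2), np.float64(28.8)]
```

```bash
sed -i "s/-1.0 if n=='top'/-0.55 if n=='top'/;s/\[y-w:y+w,x-w:x+w\]=m/[y-w:y+w,x-w:x+w]=m/" det.py
cat >> det.py <<'E'
for i,j in ((0,1),(1,0),(2,2),(3,3)):
    print(i,cross([ray('top',res['top',i].mean(0)),ray('scene',res['scene',j].mean(0))]))
P=[plane(ray('top',p),0.021) for p in ((386,187),(463,182),(476,287),(396,291))];print('tray',np.round(P,3).tolist(),np.mean(P,0))
P=[plane(ray('scene',p),0.021) for p in ((363,147),(435,161),(420,205),(342,183))];print('tray',np.round(P,3).tolist(),np.mean(P,0))
print('shaker',plane(ray('top',(273,115)),.084),'timer',plane(ray('top',(237,296)),.044),'red',plane(ray('top',(340,268)),.08))
E
python3 det.py
```

```text
top 0 4 [0.6062 0.148  0.08  ] [55. 54. 55. 54.] [np.float64(87.5), np.float64(88.6), np.float64(87.4), np.float64(88.0)]
top 1 4 [0.4798 0.2215 0.08  ] [52. 54. 38. 52.] [np.float64(31.5), np.float64(31.1), np.float64(25.9), np.float64(47.2)]
top 2 4 [0.4781 0.0716 0.08  ] [55. 54. 56. 58.] [np.float64(87.9), np.float64(89.7), np.float64(2.1), np.float64(89.1)]
top 3 4 [ 0.5858 -0.0411  0.08  ] [54. 56. 57. 55.] [np.float64(26.0), np.float64(26.5), np.float64(24.2), np.float64(23.6)]
scene 0 4 [0.4819 0.2262 0.08  ] [53. 54. 53. 54.] [np.float64(33.7), np.float64(33.0), np.float64(33.4), np.float64(32.8)]
scene 1 4 [0.6078 0.1479 0.08  ] [52. 53. 52. 52.] [np.float64(0.2), np.float64(0.2), np.float64(89.6), np.float64(0.3)]
scene 2 4 [0.4773 0.072  0.08  ] [52. 52. 53. 53.] [np.float64(88.0), np.float64(0.3), np.float64(89.1), np.float64(88.7)]
scene 3 4 [ 0.5844 -0.0401  0.08  ] [54. 50. 53. 50.] [np.float64(27.0), np.float64(27.6), np.float64(26.2), np.float64(28.8)]
0 (array([0.60675544, 0.14829405, 0.08016013]), [0.000695549356260194, 0.0006955493562602756])
1 (array([0.48204553, 0.22372403, 0.07399217]), [0.0017277294778023254, 0.0017277294778023176])
2 (array([0.47784741, 0.07163842, 0.07860019]), [0.00033460069218558316, 0.0003346006921854406])
3 (array([ 0.58564383, -0.04122978,  0.0780353 ]), [0.0004947410313876535, 0.0004947410313877565])
tray [[0.576, -0.186, 0.021], [0.583, -0.355, 0.021], [0.355, -0.367, 0.021], [0.351, -0.197, 0.021]] [ 0.46604822 -0.27650508  0.021     ]
tray [[0.574, -0.338, 0.021], [0.366, -0.376, 0.021], [0.348, -0.198, 0.021], [0.563, -0.177, 0.021]] [ 0.46289627 -0.272276    0.021     ]
shaker [0.72398574 0.05344601 0.084     ] timer [0.34886022 0.13459652 0.044     ] red [ 0.39940026 -0.07883382  0.08      ]
```

View pics/vis_top.png

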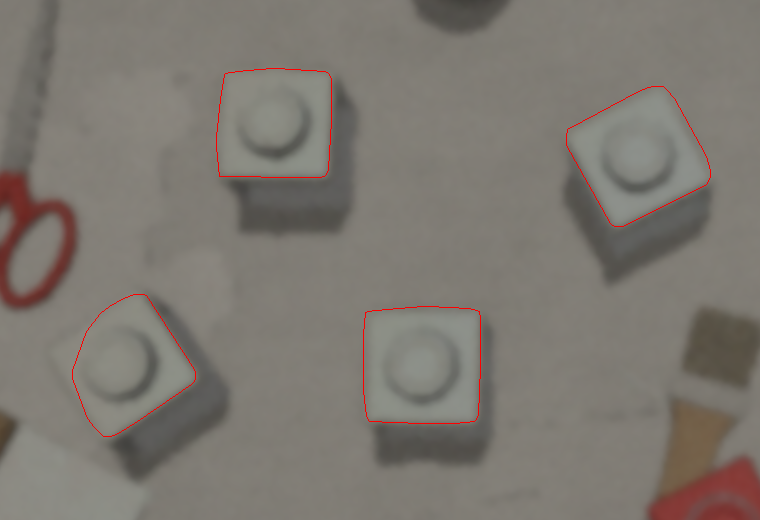

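View pics/vis_scene.png

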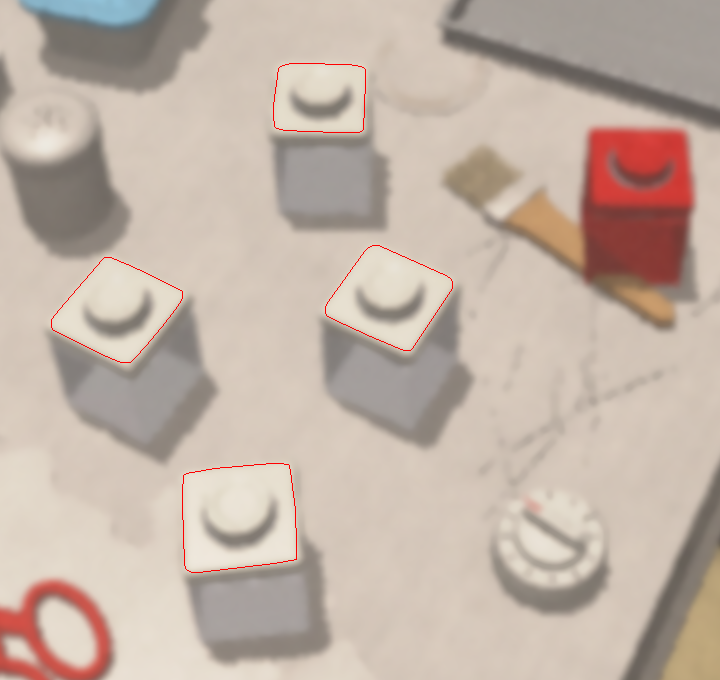

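```bash
cat >> h.py <<'E'
def shift(x,y,z,yawdeg=None,base=None):
    "shift in tool axes (cm) & rotvec from measured pose to the target; yaw = direction of tool x in world"
    o=robot.get_obs(); p,q=(o['position'],R.from_quat(o['tool_rot'])) if base is None else base
    s=q.inv().apply(np.array([x,y,z])-p)*100
    rv=np.zeros(3)
    if yawdeg is not None:
        a=np.radians(yawdeg); X=np.array([np.cos(a),np.sin(a),0]);Y=np.array([0,0,-1.]);Z=np.cross(X,Y)
        rv=(q.inv()*R.from_matrix(np.c_[X,Y,Z])).as_rotvec()
    yaw=np.degrees(np.arctan2(*q.as_matrix()[1::-1,0]))
    print('t',round(o['time'],2),'pos',p.round(4),'yaw',yaw.round(2),'F',o['ft_force'].round(2),'w',round(o['grip_width'],4),'| shift',s.round(2),'rv',rv.round(4),'q6',o['q'][5].round(2))
E
python3 -c "
from h import *
shift(.585,-.0408,.16,-64)"
```

```text
t 0.15 pos [ 0.175  -0.5995  0.2468] yaw -73.74 F [ 0.14 -0.35 -0.48] w 0.087 | shift [-42.14   8.76  55.  ] rv [-0.0004 -0.17   -0.0016] q6 -0.18
```

Call:
carry_out --pt "0 -42.1 8.8 55 0 -0.17 0" --pt "0 -42.1 8.8 55 0 -0.17 0" --pt "0 -42.1 8.8 55 0 -0.17 0" --pt "0 -42.1 8.8 55 0 -0.17 0" --pt "0 -42.1 8.8 55 0 -0.17 0" --pt "0 -42.1 8.8 55 0 -0.17 0" --pt "0 -42.1 8.8 55 0 -0.17 0" --pt "0 -42.1 8.8 55 0 -0.17 0" --pt "0 -42.1 8.8 55 0 -0.17 0" --pt "0 -42.1 8.8 55 0 -0.17 0" --pt "0 -42.1 8.8 55 0 -0.17 0" --pt "0 -42.1 8.8 55 0 -0.17 0" --pt "0 -42.1 8.8 55 0 -0.17 0" --pt "0 -42.1 8.8 55 0 -0.17 0" --pt "0 -42.1 8.8 55 0 -0.17 0" --pt "0 -42.1 8.8 55 0 -0.17 0" --force 15

```text
time: 1.75
position: [0.585, -0.0406, 0.1589]
tool_rot: [0.601, -0.374, 0.373, -0.6]
ft_force: [-0.6, -0.5, 0.0]
grip_width: 0.0005
```

```bash
python3 -c "
from h import *
shift(.585,-.0408,.1165,-64)
save('w1',robot.camera('wrist'))
shift(.585,-.0408,.1165,-64)"
```

```text
t 1.75 pos [ 0.585  -0.0406  0.1589] yaw -63.83 F [-0.59 -0.49  0.03] w 0.0005 | shift [ 0.02  4.24 -0.  ] rv [ 0.0013  0.003  -0.0005] q6 0.85
t 1.8 pos [ 0.5845 -0.0417  0.1591] yaw -63.94 F [-0.2   0.19  0.13] w 0.0004 | shift [-0.06  4.26  0.09] rv [ 0.0014  0.001  -0.0006] q6 0.85
```

View pics/w1.png

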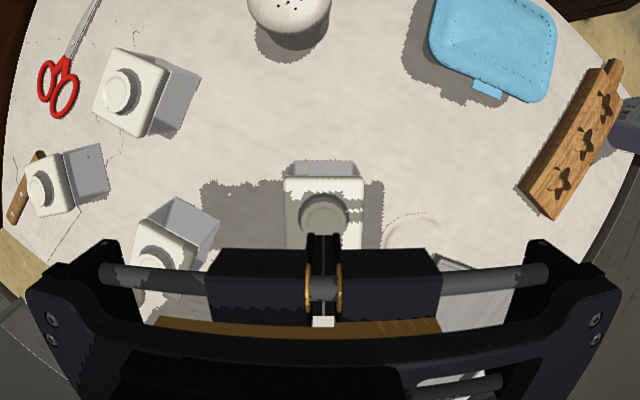

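Call:
carry_out --pt "0 0 4.0 0 0 0 0" --pt "0 0 4.3 0 0 0 0" --pt "0 0 4.8 0 0 0 0" --pt "0 0 5.2 0 0 0 0" --pt "0 0 5.4 0 0 0 0" --pt "0 0 5.4 0 0 0 0"

```text
time: 2.4
position: [0.5841, -0.0425, 0.1074]
tool_rot: [0.6, -0.375, 0.374, -0.599]
ft_force: [-4.1, -0.5, 9.9]
grip_width: 0.0007
```

```bash
python3 -c "
from h import *
shift(.585,-.0408,.1055,-64)"
```

```text
t 2.4 pos [ 0.5841 -0.0425  0.1074] yaw -64.0 F [-4.07 -0.46  9.89] w 0.0007 | shift [-0.12  0.18  0.16] rv [0.0018 0.0001 0.    ] q6 0.86
```

Call:
carry_out --pt "0 0 0.2 0 0 0 0" --pt "0 0 0.2 0 0 0 0"

```text
time: 2.6
position: [0.5838, -0.0427, 0.107]
tool_rot: [0.601, -0.375, 0.374, -0.599]
ft_force: [-9.0, -1.9, 18.5]
grip_width: 0.0007
```

Call:
carry_out --pt "0 0 -2.5 0 0 0 0" --pt "0 0 -6 0 0 0 0" --pt "0 0 -6 0 0 0 0" --pt "0 0 -6 0 0 0 0" --pt "0 0 -6 0 0 0 0" --pt "0 0 -6 0 0 0 0"

```text
time: 3.2
position: [0.5844, -0.0417, 0.1625]
tool_rot: [0.6, -0.375, 0.374, -0.599]
ft_force: [-0.5, 0.7, -0.3]
grip_width: 0.0008
```

```bash
python3 -c "
from h import *
shift(.607,.148,.16,-90)
save('w2',robot.camera('wrist'))
"
```

```text
t 3.2 pos [ 0.5844 -0.0417  0.1625] yaw -64.01 F [-0.46  0.68 -0.28] w 0.0008 | shift [-16.06   0.25  10.35] rv [ 0.0019  0.4537 -0.0011] q6 0.86
```

View pics/w2.png

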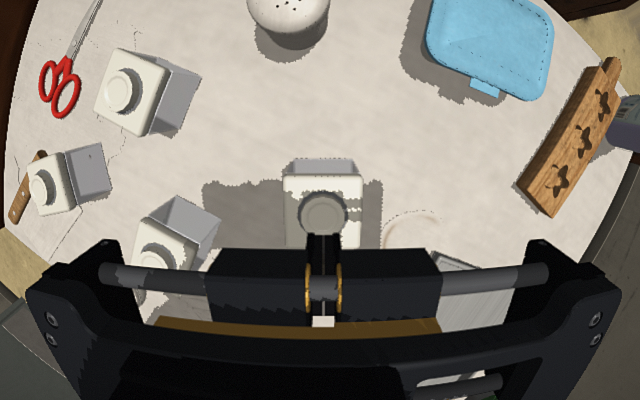

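```bash
python3 -c "
import cv2,numpy as np
a=[cv2.resize(cv2.imread(f'pics/w{i}.png')[150:255,270:380],None,fx=3.5,fy=3.5,interpolation=cv2.INTER_CUBIC) for i in (1,2)]
cv2.imwrite('pics/cmp1.png',np.hstack(a))"
```

```text
(no output)
```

View pics/cmp1.png

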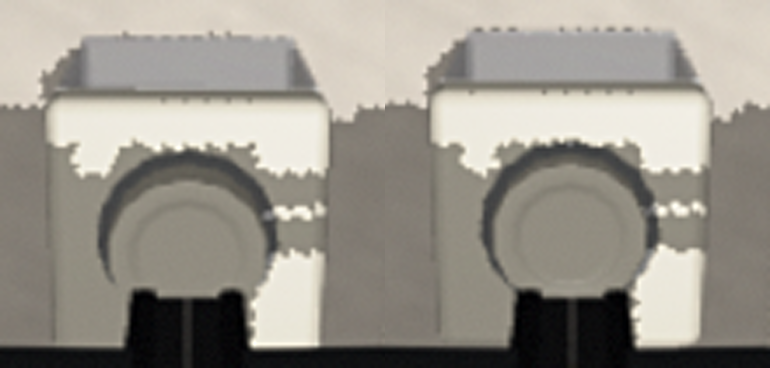

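```bash
cat >> h.py <<'E'
def wproj(P,pos,quat):
    p=robot.camera_params('wrist');M=p['mount'];Rw=R.from_quat(quat).as_matrix()
    c=M[:3,:3].T@(Rw.T@(np.array(P)-pos)-M[:3,3])
    r=np.arctan2(np.hypot(c[0],c[1]),c[2]);n=np.hypot(c[0],c[1])
    return np.array([p['cx'],p['cy']])+p['fx']*r*c[:2]/n
E
python3 - <<'E'
from h import *
q=[0.6,-.375,.374,-.599]
c=np.array([.585,-.0408]);zd=R.from_quat(q).as_matrix()[:2,2]
for pos in ([.585,-.0406,.1589],[.5844,-.0417,.1625]):
    pos=np.array(pos)
    print('lid edge',wproj([*(c+.0295*zd),.08],pos,q).round(1),[ (t,wproj([*(c+.0165*zd),.0915-t/1000],pos,q).round(1).tolist(),wproj([*c,.0915-t/1000],pos,q).round(1).tolist()) for t in (0,2,4,6,8,10)])
E
```

```text
lid edge [324.6 178.5] [(0, [324.7, 200.6], [324.7, 222.7]), (2, [324.7, 199.7], [324.7, 221.6]), (4, [324.7, 198.9], [324.7, 220.6]), (6, [324.7, 198.0], [324.7, 219.6]), (8, [324.7, 197.2], [324.6, 218.6]), (10, [324.6, 196.4], [324.6, 217.7])]
lid edge [323.6 176. ] [(0, [323.7, 197.6], [323.7, 219.5]), (2, [323.7, 196.8], [323.7, 218.5]), (4, [323.6, 196.0], [323.7, 217.5]), (6, [323.6, 195.2], [323.7, 216.6]), (8, [323.6, 194.4], [323.7, 215.6]), (10, [323.6, 193.7], [323.6, 214.7])]
```

Call:
carry_out --pt "0 -16.1 0.3 10.4 0 0.45 0" --pt "0 -16.1 0.3 10.4 0 0.45 0" --pt "0 -16.1 0.3 10.4 0 0.45 0" --pt "0 -16.1 0.3 10.4 0 0.45 0" --pt "0 -16.1 0.3 10.4 0 0.45 0" --pt "0 -16.1 0.3 10.4 0 0.45 0" --pt "0 -16.1 0.3 10.4 0 0.45 0" --pt "0 -16.1 0.3 10.4 0 0.45 0"

```text
time: 4.05
position: [0.6079, 0.1468, 0.1602]
tool_rot: [0.501, -0.5, 0.499, -0.5]
ft_force: [-0.7, -0.5, -0.1]
grip_width: 0.0007
```

```bash
python3 -c "
from h import *
shift(.607,.148,.1065,-90)
save('w3',robot.camera('wrist'));save('s3',robot.camera('scene'))
shift(.607,.148,.1065,-90)
"
```

```text
t 4.05 pos [0.6079 0.1468 0.1602] yaw -89.89 F [-0.72 -0.5  -0.05] w 0.0007 | shift [-0.12  5.37 -0.09] rv [0.0009 0.0019 0.0004] q6 1.63
t 4.15 pos [0.6081 0.1469 0.1605] yaw -89.91 F [ 0.04 -0.41  0.87] w 0.0007 | shift [-0.11  5.4  -0.11] rv [0.0003 0.0016 0.0002] q6 1.63
```

View pics/w3.png

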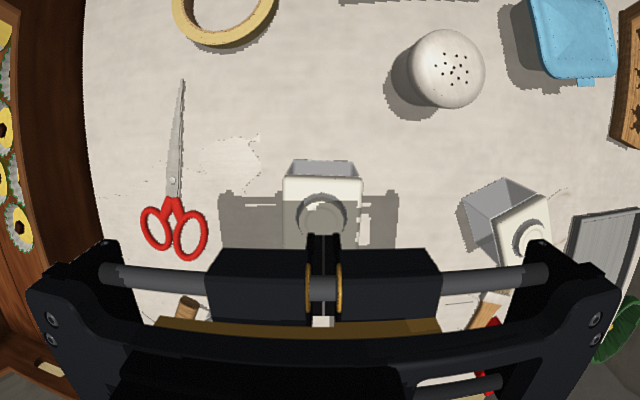

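View pics/s3.png

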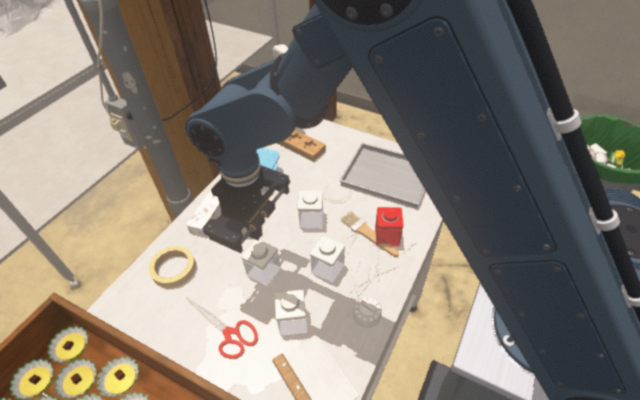

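Call:
carry_out --pt "0 0 4.0 0 0 0 0" --pt "0 0 4.4 0 0 0 0" --pt "0 0 4.9 0 0 0 0" --pt "0 0 5.3 0 0 0 0" --pt "0 0 5.6 0 0 0 0" --pt "0 0 5.7 0 0 0 0" --pt "0 0 5.7 0 0 0 0"

```text
time: 4.85
position: [0.6086, 0.1482, 0.1068]
tool_rot: [-0.501, 0.498, -0.5, 0.501]
ft_force: [-2.6, -2.0, 12.7]
grip_width: 0.0001
```

Call:
carry_out --pt "0 0 -2.5 0 0 0 0" --pt "0 0 -5.7 0 0 0 0" --pt "0 0 -5.7 0 0 0 0" --pt "0 0 -5.7 0 0 0 0" --pt "0 0 -5.7 0 0 0 0" --pt "0 0 -5.7 0 0 0 0"

```text
time: 5.45
position: [0.6072, 0.1484, 0.1595]
tool_rot: [0.502, -0.5, 0.498, -0.5]
ft_force: [-0.5, 0.5, 0.0]
grip_width: 0.0007
```

```bash
python3 -c "
from h import *
shift(.482,.226,.16,-57)
save('w4',robot.camera('wrist'))
a=[cv2.resize(cv2.imread(f'pics/w{i}.png')[150:255,270:380],None,fx=3.5,fy=3.5,interpolation=cv2.INTER_CUBIC) for i in (3,4)]
cv2.imwrite('pics/cmp2.png',np.hstack(a))
b=[cv2.resize(cv2.imread(f'pics/{i}.png')[175:235,280:340],None,fx=6,fy=6,interpolation=cv2.INTER_CUBIC) for i in ('scene0','s3')]
cv2.imwrite('pics/cmp2s.png',np.hstack(b))
"
```

```text
t 5.45 pos [0.6072 0.1484 0.1595] yaw -89.78 F [-0.49  0.45  0.01] w 0.0007 | shift [ -7.81  -0.02 -12.49] rv [ 2.400e-03 -5.721e-01 -5.000e-04] q6 1.63
```

View pics/cmp2.png

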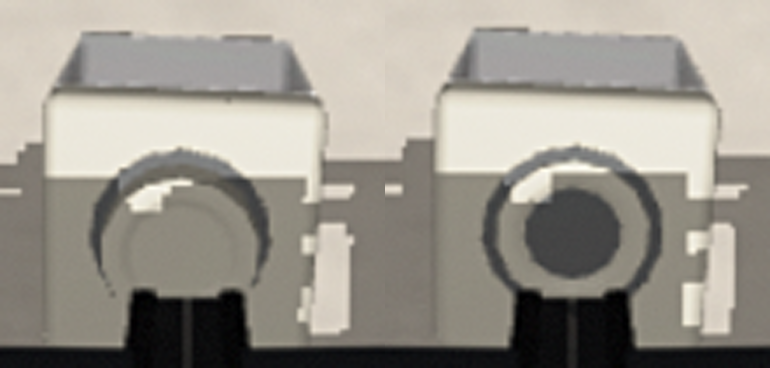

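View pics/cmp2s.png

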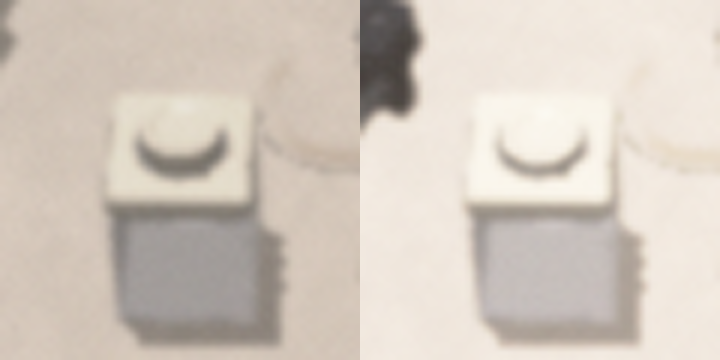

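Call:
carry_out --pt "0 -7.8 0 -12.5 0 -0.57 0" --pt "0 -7.8 0 -12.5 0 -0.57 0" --pt "0 -7.8 0 -12.5 0 -0.57 0" --pt "0 -7.8 0 -12.5 0 -0.57 0" --pt "0 -7.8 0 -12.5 0 -0.57 0" --pt "0 -7.8 0 -12.5 0 -0.57 0" --pt "0 -7.8 0 -12.5 0 -0.57 0" --pt "0 -7.8 0 -12.5 0 -0.57 0"

```text
time: 6.3
position: [0.4837, 0.2255, 0.1604]
tool_rot: [-0.621, 0.339, -0.339, 0.621]
ft_force: [0.9, 0.3, 0.4]
grip_width: 0.0005
```

```bash
python3 -c "
from h import *
save('w5',robot.camera('wrist'));save('s5',robot.camera('scene'))
shift(.482,.226,.1065,-57)
"
```

```text
t 6.4 pos [0.4834 0.2256 0.1604] yaw -57.22 F [-0.26 -0.83 -0.77] w 0.0002 | shift [-0.11  5.39 -0.09] rv [-0.0001 -0.0039  0.    ] q6 1.23
```

View pics/w5.png

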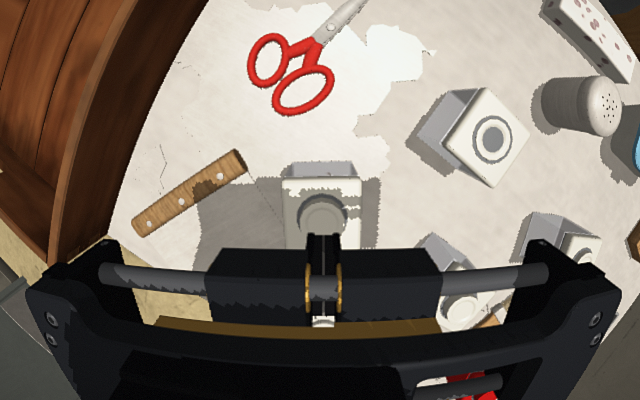

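View pics/s5.png

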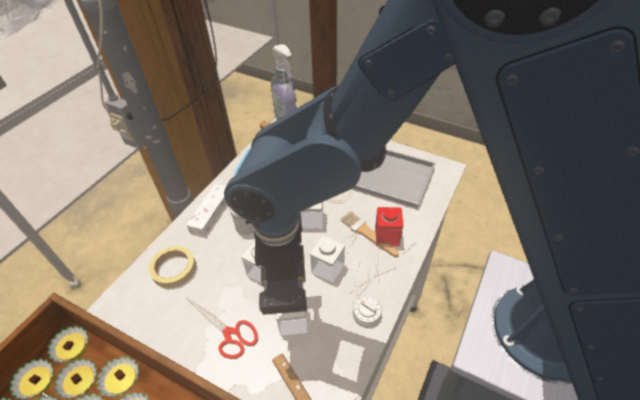

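Call:
carry_out --pt "0 0 4.0 0 0 0 0" --pt "0 0 4.4 0 0 0 0" --pt "0 0 4.9 0 0 0 0" --pt "0 0 5.3 0 0 0 0" --pt "0 0 5.6 0 0 0 0" --pt "0 0 5.7 0 0 0 0" --pt "0 0 5.7 0 0 0 0"

```text
time: 7.1
position: [0.4831, 0.2261, 0.1068]
tool_rot: [-0.621, 0.337, -0.339, 0.622]
ft_force: [-3.2, -1.0, 17.0]
grip_width: 0.0007
```

Call:
carry_out --pt "0 0 -2.5 0 0 0 0" --pt "0 0 -5.7 0 0 0 0" --pt "0 0 -5.7 0 0 0 0" --pt "0 0 -5.7 0 0 0 0" --pt "0 0 -5.7 0 0 0 0" --pt "0 0 -5.7 0 0 0 0"

```text
time: 7.7
position: [0.4819, 0.2258, 0.1596]
tool_rot: [0.622, -0.339, 0.337, -0.62]
ft_force: [0.4, 0.5, -0.4]
grip_width: 0.0005
```

```bash
python3 -c "
from h import *
shift(.478,.072,.16,-91)
save('w6',robot.camera('wrist'))
a=[cv2.resize(cv2.imread(f'pics/w{i}.png')[150:255,270:380],None,fx=3.5,fy=3.5,interpolation=cv2.INTER_CUBIC) for i in (5,6)]
cv2.imwrite('pics/cmp3.png',np.hstack(a))
"
```

```text
t 7.7 pos [0.4819 0.2258 0.1596] yaw -57.12 F [ 0.38  0.51 -0.38] w 0.0005 | shift [12.7  -0.03 -8.68] rv [ 2.400e-03  5.913e-01 -1.000e-04] q6 1.23
```

View pics/cmp3.png

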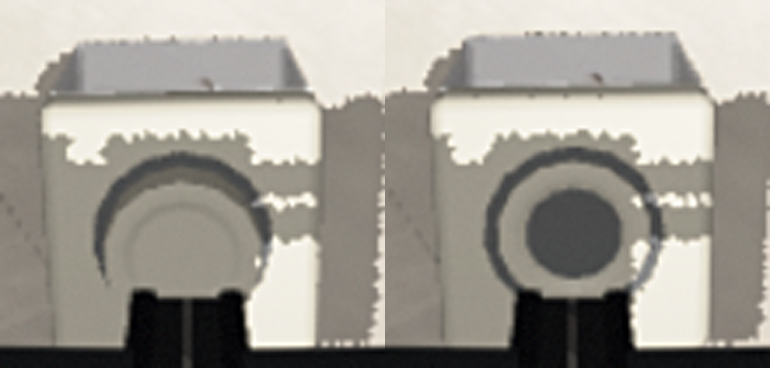

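Call:
carry_out --pt "0 12.7 0 -8.7 0 0.59 0" --pt "0 12.7 0 -8.7 0 0.59 0" --pt "0 12.7 0 -8.7 0 0.59 0" --pt "0 12.7 0 -8.7 0 0.59 0" --pt "0 12.7 0 -8.7 0 0.59 0" --pt "0 12.7 0 -8.7 0 0.59 0" --pt "0 12.7 0 -8.7 0 0.59 0" --pt "0 12.7 0 -8.7 0 0.59 0"

```text
time: 8.55
position: [0.4784, 0.0732, 0.1604]
tool_rot: [-0.497, 0.503, -0.503, 0.497]
ft_force: [-0.1, -0.8, 0.1]
grip_width: 0.0009
```

```bash
python3 -c "
from h import *
save('w7',robot.camera('wrist'));save('s7',robot.camera('scene'))
shift(.478,.072,.1065,-91)
"
```

```text
t 8.65 pos [0.4785 0.0731 0.1605] yaw -90.78 F [0.52 0.21 0.11] w 0.0004 | shift [ 0.11  5.4  -0.05] rv [ 0.0001  0.0039 -0.    ] q6 1.5
```

View pics/w7.png

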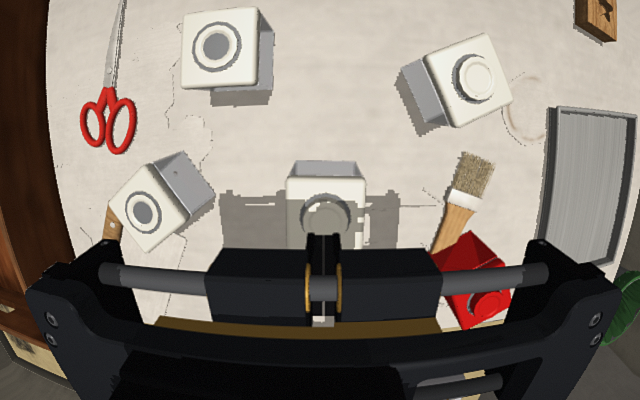

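Call:
carry_out --pt "0 0.1 4.0 0 0 0 0" --pt "0 0.1 4.4 0 0 0 0" --pt "0 0.1 4.9 0 0 0 0" --pt "0 0.1 5.3 0 0 0 0" --pt "0 0.1 5.6 0 0 0 0" --pt "0 0.1 5.7 0 0 0 0" --pt "0 0.1 5.7 0 0 0 0"

```text
time: 9.35
position: [0.4788, 0.0713, 0.1067]
tool_rot: [0.496, -0.503, 0.504, -0.497]
ft_force: [-3.6, -0.3, 21.6]
grip_width: 0.0007
```

Call:
carry_out --pt "0 0 -2.5 0 0 0 0" --pt "0 0 -5.7 0 0 0 0" --pt "0 0 -5.7 0 0 0 0" --pt "0 0 -5.7 0 0 0 0" --pt "0 0 -5.7 0 0 0 0" --pt "0 0 -5.7 0 0 0 0" --pt "0 0 -5.7 0 0 0 0"

```text
time: 10.05
position: [0.478, 0.0711, 0.1597]
tool_rot: [-0.496, 0.505, -0.503, 0.495]
ft_force: [1.3, -0.2, -0.7]
grip_width: 0.0003
```

```bash
python3 -c "
from h import *
shift(.5845,-.041,.16,-64)
save('w8',robot.camera('wrist'))
im=[cv2.imread(f'pics/w{i}.png') for i in (7,8)]
a=[cv2.resize(i[150:255,270:380],None,fx=3.5,fy=3.5,interpolation=cv2.INTER_CUBIC) for i in im]
cv2.imwrite('pics/cmp4.png',np.hstack(a))
b=cv2.resize(im[1][20:140,390:520],None,fx=4,fy=4,interpolation=cv2.INTER_CUBIC)
cv2.imwrite('pics/a4.png',b)
"
```

```text
t 10.05 pos [0.478  0.0711 0.1597] yaw -90.93 F [ 1.32 -0.18 -0.7 ] w 0.0003 | shift [11.04 -0.06 10.83] rv [ 0.002  -0.47   -0.0006] q6 1.5
```

View pics/cmp4.png

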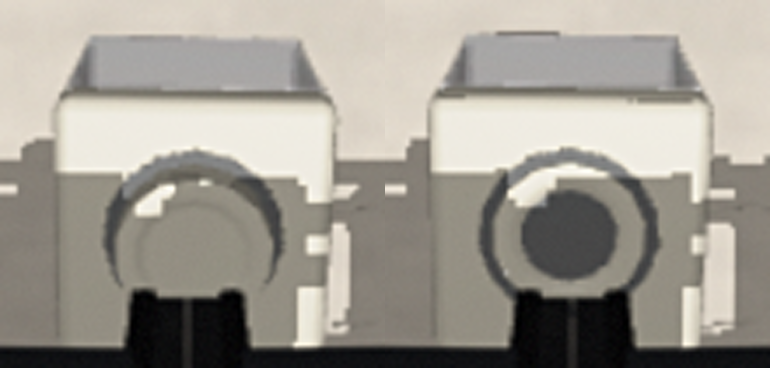

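View pics/a4.png

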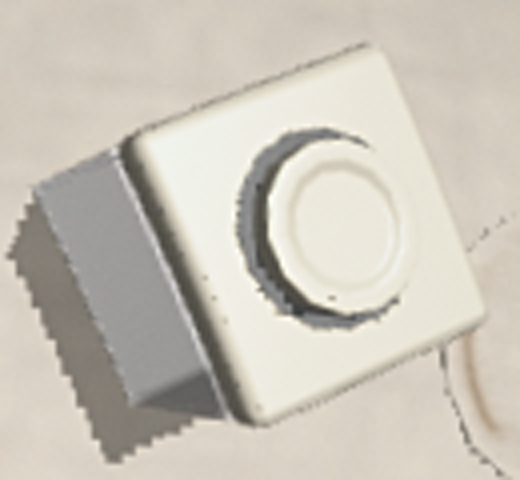

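Run:
```python
from h import *
o=robot.get_obs();print(o['time'])
pos=np.array([.478,.0711,.1597]);q=o['tool_rot']
# lid corners seen in a4.png
cs=np.array([(130,140),(372,45),(488,318),(255,425)])/4+[390,20]
P=np.array([plane(wray(c,pos,q),.08) for c in cs]);print(P.round(4),P.mean(0).round(4))
c=P.mean(0)[:2]
print('centre obs',np.array([338,227])/4+[390,20])
for t in (0,2,4,6,8,10): print(t,wproj([*c,.0915-t/1000],pos,q).round(1))
im=cv2.imread('pics/w8.png')
cv2.imwrite('pics/all8.png',np.hstack([cv2.resize(im[0:110,170:290],(480,440)),]))
```

```text
10.1
[[ 0.5971 -0.0007  0.08  ]
 [ 0.6218 -0.0512  0.08  ]
 [ 0.5706 -0.078   0.08  ]
 [ 0.546  -0.0259  0.08  ]] [ 0.5839 -0.0389  0.08  ]
centre obs [474.5   76.75]
0 [477.3  76.3]
2 [476.   76.5]
4 [474.8  76.7]
6 [473.5  76.9]
8 [472.3  77. ]
10 [471.1  77.2]
```

View pics/all8.png

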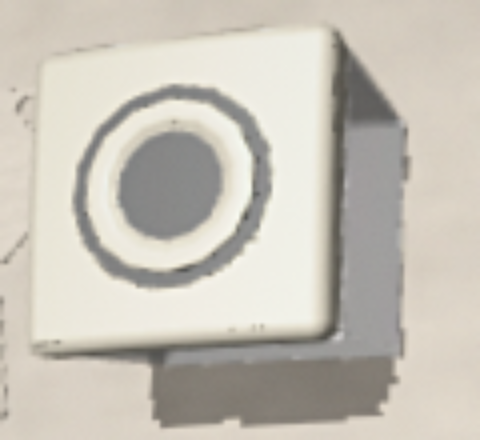

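Call:
carry_out --pt "1 11.0 0 10.8 0 -0.47 0" --pt "1 11.0 0 10.8 0 -0.47 0" --pt "1 11.0 0 10.8 0 -0.47 0" --pt "1 11.0 0 10.8 0 -0.47 0" --pt "1 11.0 0 10.8 0 -0.47 0" --pt "1 11.0 0 10.8 0 -0.47 0" --pt "1 11.0 0 10.8 0 -0.47 0" --pt "1 11.0 0 10.8 0 -0.47 0"

```text
time: 10.9
position: [0.5837, -0.0393, 0.1605]
tool_rot: [0.6, -0.375, 0.374, -0.6]
ft_force: [0.3, 0.2, 0.1]
grip_width: 0.0564
```

```bash
python3 -c "
from h import *
save('w9',robot.camera('wrist'))
shift(.5845,-.0403,.065,-64)
"
```

```text
t 10.95 pos [ 0.584  -0.0395  0.1606] yaw -63.94 F [-1.03  0.43 -0.46] w 0.0606 | shift [0.1  9.56 0.02] rv [ 0.0006  0.001  -0.0006] q6 0.86
```

View pics/w9.png

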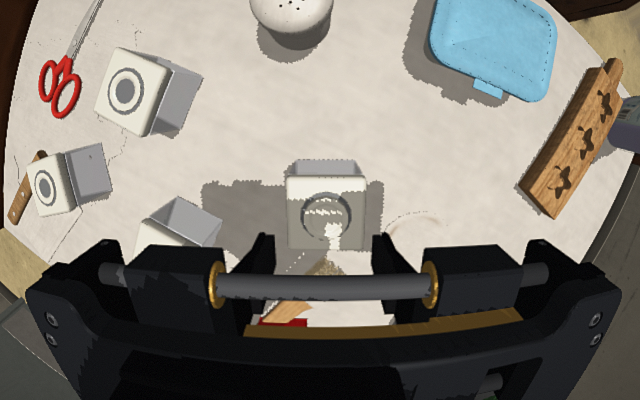

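Call:
carry_out --pt "1 0.1 0 0 0 0 0" --pt "1 0.1 0 0 0 0 0" --pt "1 0.1 2 0 0 0 0" --pt "1 0.1 3 0 0 0 0" --pt "1 0.1 5 0 0 0 0" --pt "1 0.1 7 0 0 0 0" --pt "1 0.1 8.5 0 0 0 0" --pt "1 0.1 9.5 0 0 0 0" --pt "1 0.1 9.5 0 0 0 0"

```text
time: 11.85
position: [0.5843, -0.0413, 0.0641]
tool_rot: [0.6, -0.376, 0.374, -0.599]
ft_force: [-0.0, -0.2, -0.6]
grip_width: 0.0872
```

Call:
carry_out --pt "0.3 0 0 0 0 0 0" --pt "0.3 0 0 0 0 0 0" --pt "0.3 0 0 0 0 0 0" --pt "0.3 0 0 0 0 0 0" --pt "0.3 0 0 0 0 0 0" --pt "0.3 0 0 0 0 0 0" --force 15

```text
time: 12.45
position: [0.5854, -0.0414, 0.0661]
tool_rot: [-0.599, 0.375, -0.375, 0.6]
ft_force: [-1.0, 0.9, 5.1]
grip_width: 0.0599
```

```bash
python3 -c "
from h import *
save('w10',robot.camera('wrist'))
shift(.584,-.04,.125,-64)
"
```

```text
t 12.5 pos [ 0.5854 -0.0414  0.0661] yaw -64.01 F [0.07 0.9  4.3 ] w 0.0598 | shift [-0.18 -5.89 -0.06] rv [-0.0005 -0.0002  0.0001] q6 0.86
```

View pics/w10.png

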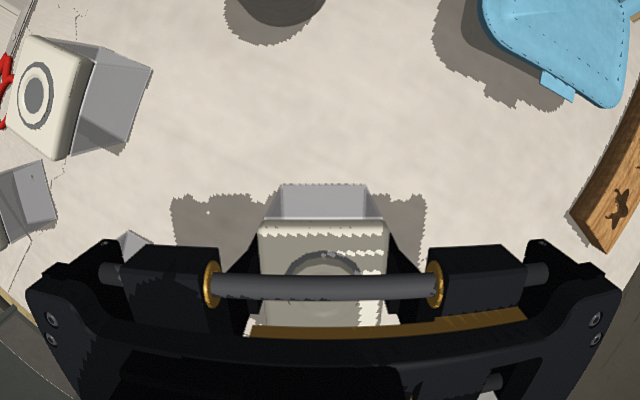

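Call:
carry_out --pt "0.3 0 -1 0 0 0 0" --pt "0.3 0 -3 0 0 0 0" --pt "0.3 0 -6 0 0 0 0" --pt "0.3 0 -8 0 0 0 0" --pt "0.3 0 -8 0 0 0 0" --pt "0.3 0 -8 0 0 0 0"

```text
time: 13.1
position: [0.5849, -0.0415, 0.1454]
tool_rot: [0.6, -0.375, 0.375, -0.6]
ft_force: [0.4, 0.5, -3.0]
grip_width: 0.0598
```

```bash
python3 -c "
from h import *
save('s11',robot.camera('scene'));save('w11',robot.camera('wrist'));save('t11',robot.camera('top'))
shift(.4645,-.2745,.15,-86)
"
```

```text
t 13.25 pos [ 0.5841 -0.0413  0.144 ] yaw -64.0 F [-0.23  0.46 -2.08] w 0.0597 | shift [ 15.72  -0.58 -20.97] rv [ 0.0029  0.3839 -0.0016] q6 0.86
```

View pics/s11.png

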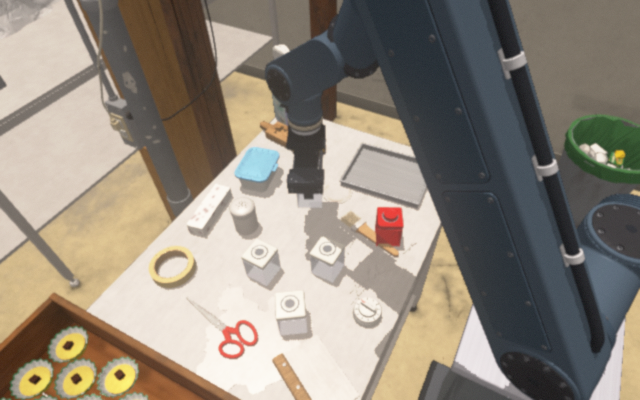

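View pics/w11.png

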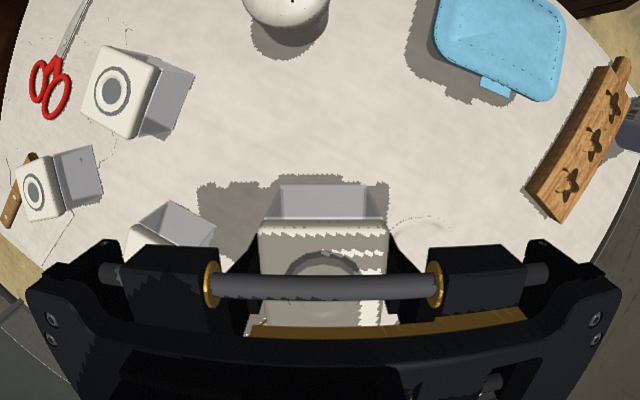

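View pics/t11.png

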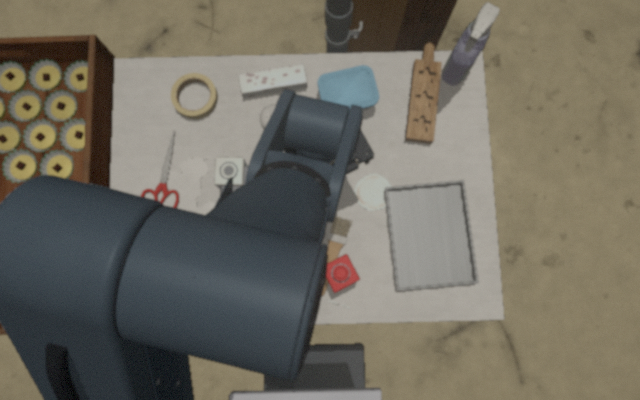

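```bash
python3 -c "
from h import *
t=np.mean([(386,187),(463,182),(476,287),(396,291)],0);s=np.mean([(363,147),(435,161),(420,205),(342,183)],0)
print(cross([ray('top',t),ray('scene',s)]))
shift(.4645,-.2745,.144,-64)
"
```

```text
(array([ 0.4642601 , -0.27886864,  0.01075215]), [0.0008845403957012557, 0.0008845403957012098])
t 13.25 pos [ 0.5841 -0.0413  0.144 ] yaw -64.0 F [-0.23  0.46 -2.08] w 0.0597 | shift [ 1.572e+01  2.000e-02 -2.097e+01] rv [ 0.0025 -0.     -0.0021] q6 0.86
```

Call:
carry_out --pt "0.3 2 0 -2.5 0 0.05 0" --pt "0.3 5 0 -6 0 0.12 0" --pt "0.3 8 0 -10 0 0.2 0" --pt "0.3 11 0 -14 0 0.27 0" --pt "0.3 13.5 0 -18 0 0.33 0" --pt "0.3 15 0 -20 0 0.38 0" --pt "0.3 15.7 0 -21 0 0.38 0" --pt "0.3 15.7 0 -21 0 0.38 0" --pt "0.3 15.7 0 -21 0 0.38 0" --pt "0.3 15.7 0 -21 0 0.38 0"

```text
time: 14.25
position: [0.4658, -0.273, 0.1453]
tool_rot: [-0.519, 0.481, -0.48, 0.519]
ft_force: [-0.4, -0.1, -2.1]
grip_width: 0.0599
```

```bash
python3 -c "
from h import *
save('s12',robot.camera('scene'));save('w12',robot.camera('wrist'))
shift(.4645,-.2745,.0691,-86)
"
```

```text
t 14.35 pos [ 0.4659 -0.2732  0.1454] yaw -85.63 F [ 0.59  0.   -1.33] w 0.0596 | shift [ 0.12  7.63 -0.15] rv [ 0.0002  0.0065 -0.0005] q6 0.76
```

View pics/s12.png

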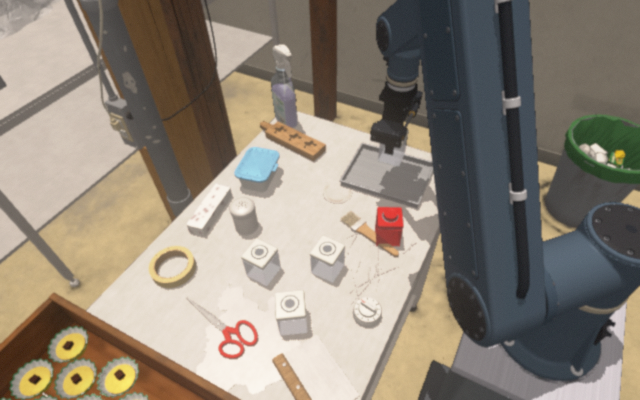

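View pics/w12.png

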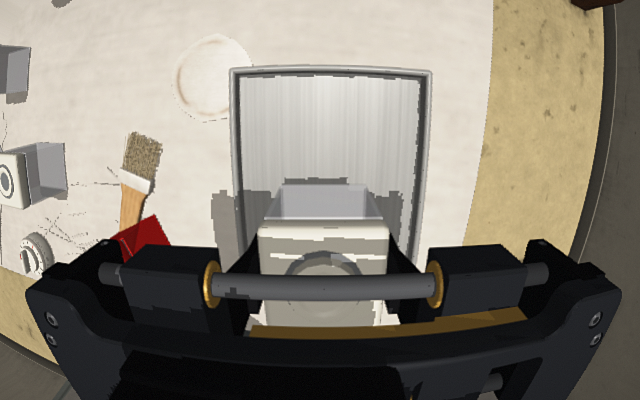

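Call:
carry_out --pt "0.3 0.2 1.5 0 0 0 0" --pt "0.3 0.2 3.5 0 0 0 0" --pt "0.3 0.2 5 0 0 0 0" --pt "0.3 0.2 6 0 0 0 0" --pt "0.3 0.2 6.7 0 0 0 0" --pt "0.3 0.2 7.1 0 0 0 0" --pt "0.3 0.2 7.3 0 0 0 0" --pt "0.3 0.2 7.4 0 0 0 0" --pt "0.3 0.2 7.5 0 0 0 0" --pt "0.3 0.2 7.5 0 0 0 0"

```text
time: 15.35
position: [0.4656, -0.2769, 0.0708]
tool_rot: [-0.518, 0.481, -0.481, 0.518]
ft_force: [-0.2, 0.4, -1.6]
grip_width: 0.06
```

```bash
python3 -c "
from h import *
shift(.4645,-.2745,.0691,-86)
"
```

```text
t 15.35 pos [ 0.4656 -0.2769  0.0708] yaw -85.78 F [-0.16  0.36 -1.56] w 0.06 | shift [-0.24  0.17 -0.09] rv [-0.0004  0.0039  0.0004] q6 0.75
```

Still hanging (−1.6 N); lower a little more until it lands.

Call:
carry_out --pt "0.3 0 0.1 0 0 0 0" --pt "0.3 0 0.2 0 0 0 0" --pt "0.3 0 0.2 0 0 0 0"

```text
time: 15.65
position: [0.4656, -0.2769, 0.0692]
tool_rot: [0.518, -0.481, 0.481, -0.518]
ft_force: [-1.2, 0.8, 4.0]
grip_width: 0.06
```

Call:
carry_out --pt "1 0 0 0 0 0 0" --pt "1 0 0 0 0 0 0" --pt "1 0 0 0 0 0 0" --pt "1 0 0 0 0 0 0" --pt "1 0 0 0 0 0 0" --pt "1 0 -2 0 0 0 0" --pt "1 0 -5 0 0 0 0" --pt "1 0 -9 0 0 0 0" --pt "1 0 -13 0 0 0 0" --pt "1 0 -14 0 -4 0 0" --pt "1 0 -14 -8 0 0 0" --pt "1 0 -14 -8 0 0 0" --pt "1 0 -14 -8 0 0 0"

```text
time: 16.95
position: [0.3827, -0.2814, 0.2085]
tool_rot: [0.518, -0.483, 0.48, -0.518]
ft_force: [0.5, -0.6, -0.5]
grip_width: 0.087
```

One row of that last call had a typo: −4 went into the rx slot instead of z. That tilted the tool briefly, by at most 8.6°, well above the canister, and the next row undid it. Checking the result.

```bash
python3 -c "
from h import *
save('s13',robot.camera('scene'));save('w13',robot.camera('wrist'));save('t13',robot.camera('top'))
o=robot.get_obs();print(o['time'],o['position'],o['tool_rot'])
"
```

```text
17.1 [ 0.38620725 -0.28294083  0.208706  ] [-0.51785337  0.48093795 -0.48180471  0.51806447]
```

View pics/s13.png

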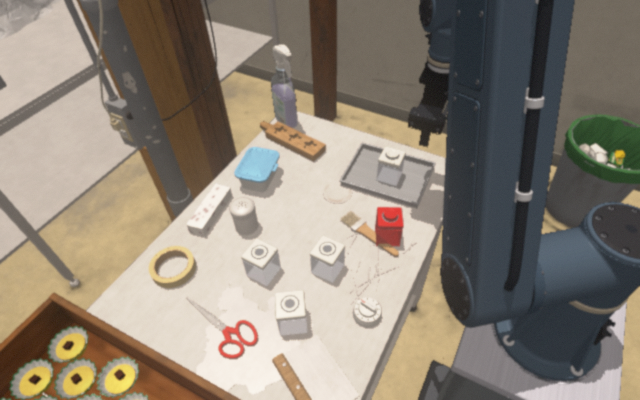

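View pics/w13.png

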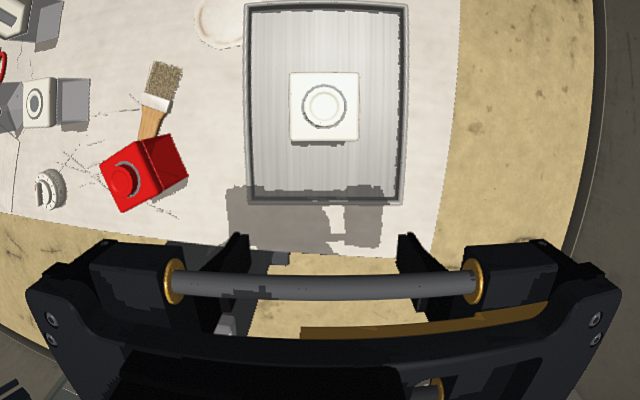

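View pics/t13.png

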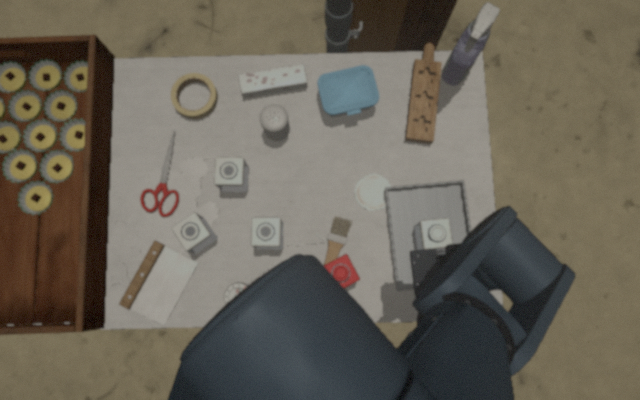

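Run:
```python
from h import *
im=cv2.imread('pics/w13.png');cv2.imwrite('pics/z13.png',cv2.resize(im[60:160,275:375],None,fx=5,fy=5,interpolation=cv2.INTER_CUBIC))
s=cv2.imread('pics/s13.png');cv2.imwrite('pics/zs13.png',np.hstack([cv2.resize(s[y-30:y+30,x-30:x+30],None,fx=4,fy=4,interpolation=cv2.INTER_CUBIC) for x,y in ((391,160),(261,258),(291,308))]))
```

```text
(no output)
```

View pics/z13.png

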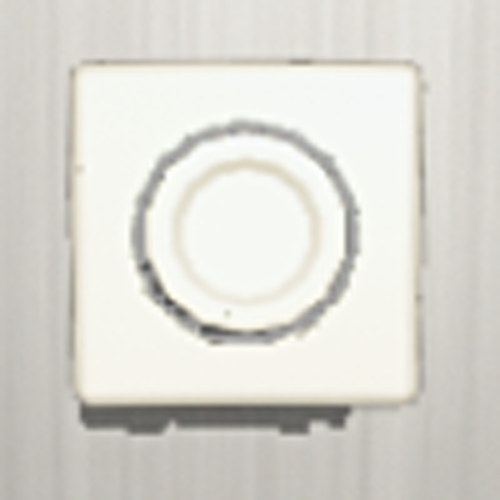

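View pics/zs13.png

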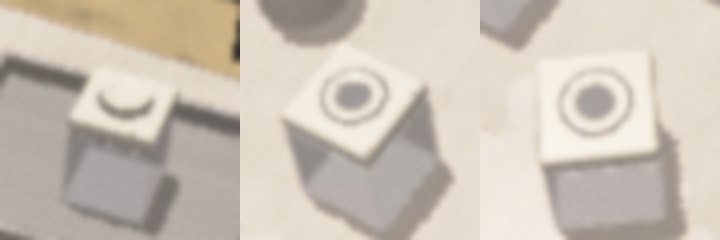

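The tray canister's button is still partly raised and the other three are still flush, so I'm handing in.

```bash
python3 -c "
from rig import robot
print(robot.get_obs()['ft_force'],robot.hand_in())"
```

```text
the job is handed in; nothing more can be done
[-0.7869382  -0.18141479  1.10874663] None
```

I tested all four lids, found one worn latch, and put that canister upright in the steel tray. The job was handed in at about 17 s of the 56 s allowed; no verdict came back.

- **Presses:** each button was pushed onto its hard stop, with 13 to 22 N read at the end of the press.
- **Good latches:** the canisters near (0.48, 0.23), (0.61, 0.15) and (0.48, 0.07) stayed flush. A grey disc showed in each of their buttons, and they stand where they were.
- **Worn latch:** the button of the canister near (0.58, -0.04) rose back to about 4.5 mm travel, measured from the wrist camera. I set that canister down near the middle of the tray.
- **Last checks:** the pictures before hand-in show the tray canister upright with its button partly raised. The other three are still down, and the shaker, timer and red look-alike appear unmoved. The gripper is clear of everything.
- **Disagreements:**
  - My first close-up made the worn button look fully down; later views corrected that.
  - The tray's height from two views came out about 10 mm below the rim height in the text, so I set the canister down by feel. It landed 3 mm above counter level, which matches the tray floor.
- **Slip:** one row of the retreat had a mistyped turn. It tilted the tool briefly, well above the canister, and had no visible effect.

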